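Draw the tight cap off a parts tube in the hold-down jig

TASK

Open the parts tube that stands in the opening jig: push the jig's steel yoke fully home over the tube's foot so that the tube is held down, then draw the tight, deep cap straight up off the tube. Set the cap down gently, upright with its open end down, in the shallow cardboard tray; leave the tube seated in the jig with the yoke still home, and leave the other things on the bench alone.

Things in the scene. Friction and masses are not known exactly. Their poses are not given: they have to be found in the camera images.
- jig: The opening jig, fixed to the bench: a plywood board 10 mm thick, 235 mm long (its x) and 150 mm wide (its y), reaching from x = -175 to +60 mm in its own frame. Origin: on the bench (board's underside) straight below the centre of the seat where the tube stands; z up. Its +x axis is the direction in which the yoke is pushed home. A kerb 5 mm high (inside radius 41.5 mm) rings the seat; two aluminium guide rails, top 24 mm above the bench, run along x at y = +-61 mm.
- yoke (a joint): Travel of the steel hold-down yoke along the jig's +x, in m: 0 = drawn right back, 0.060 = home against its end stop, with its two prongs over the tube's foot. It slides stiffly (about 3 N) and stays where it is left. The yoke is a flat plate 6 mm thick, its top 24.5 mm above the bench, 106 mm wide, with a 58 mm wide slot that goes round the tube below the cap.
- yoke_tab (a point): Centre of the rear face (the face looking to the jig's -x) of the yoke's upright push tab: a steel plate 8 mm thick, 60 mm wide along the jig's y, from 24.5 to 70.5 mm above the bench; the point lies 47.5 mm above the bench. It moves with the yoke: at home it is at x = -79 mm in the jig's frame.
- canister_mid (a point): The tube (without its cap), dull green plastic, about 0.25 kg with the steel pins in it, loose in the jig's seat: round foot 80 mm across and 6 mm thick, which stands on the board 10 mm above the bench, and above it an upright tube 44 mm across; 86 mm tall in all. The point is on the axis, 43 mm above its underside; z along the axis, up. The home yoke leaves its foot about 2.5 mm of play in height.
- cap_mid (a point): The cap of the tube, dull green plastic, about 60 g: round, 52 mm across (53 mm at the rim), 71 mm tall, open below, its closed top 5 mm thick. On the tube it covers all but the lowest 20 mm (so its rim starts 30 mm and its top 101 mm above the bench). It grips the tube with about 4 to 9 N of friction, more than the tube weighs, over some 63 mm of rise, and is clear of the tube after 66 mm. The point is on its axis half-way up, 35.5 mm above the rim; z along the axis, up.
- tray: The shallow open cardboard tray for the cap, fixed to the bench: 150 x 150 mm, 18 mm high, walls and floor 4 mm thick. Origin: centre of its underside, on the bench; z up.
- cone: Bystander: a dark green tapered plastic horn standing on its wide end, 68 mm across and 128 mm tall. Origin: centre of its underside.
- tape: Bystander: a roll of brown tape lying flat, 96 mm across, 48 mm high. Origin: centre of its underside.
- driver: Bystander: a screwdriver lying on the bench. Origin: about its middle, on the bench.
Mind the look-alikes: they are no part of the job. Of the things shaped like the tray, the cardboard one is meant.

How it is judged:
By the outcome, as a careful person would: the job done as asked, in the order asked, and still so for the second after the job is handed in, with the robot touching nothing.
It also fails if it takes over 54 s, if anything falls off the work surface, if the arm or the gripper's body presses on something with over 40 N, if the wrist force passes 120 N, or if a joint passes its speed limit or range.

ROBOT

A 6-joint arm with a two-finger parallel gripper is mounted at the origin on the work surface. World frame = base frame: x ahead of the robot, y to its left, z up, the work surface at z = 0. Lengths are in mm, angles in rad, forces in N, time in s.
With the tool pointing down it reaches from about 350 to 775 mm from the base axis. Payload 7.3 kg.
Tool frame: the origin (TCP) lies midway between the tips of the shut fingers; the grasp point (between the pads) lies 19 mm behind it; x points along the fingers, z is the direction in which the jaws open and shut, and the axes are right-handed (so a half turn about x gives the same grasp; the last joint's range is limited). The gripper opens to 92 mm and grips with 3 to 60 N. Pads are 19 mm wide; open, the fingers measure 130 mm over their backs; the gripper's body (75 mm by 190 mm) begins 47 mm behind the grasp point.
Start: joints at [1.152, 0.342, 1.524, -0, 1.275, -0.146], TCP at [141.435, 505.61, 226.741] pointing down, gripper open.
Joint ranges: [-2.53, 2.53], [-0.77, 2.02], [0.04, 2.7], [-1, 4.14], [0.28, 2.66], [-3.11, 3.11]. Speed limits (rad/s): [2.57, 2.57, 3.14, 3.14, 3.14, 3.14].

INTERFACE

Orientations are given as [roll, pitch, yaw] about the fixed x, y, z axes, in that order (R = Rz(yaw) Ry(pitch) Rx(roll)).
In Python, from plant import monitor, optics, close_job gives the robot as it stands.
- The arm moves only by the tool send_rows, never from a script. Its argument "commands" is a list that holds one entry, the list of rows, each a list of 5 numbers: the shift along the tool's x, y, z in m, then the turn about the tool's x in degrees, then the finger opening in m, from 0 to 0.0918. A call has 1 to 10 rows; each row shifts and turns the pose as measured when the row begins, along the tool's axes as they then stand; what a row does not reach is not made up. A row lasts 1/12 s, in which the tool goes at most 41.7 mm and 7.16 degrees, less where a joint would pass 70% of its speed; a pose out of reach is approached as far as the arm can. A call with a gripper value outside its range is refused whole. The fingers move at their own pace and stop on an object; the grip force is fixed at half the most. Time passes only in rows, so rows that do not move let the fingers close. It gives the time, the measured TCP pose, the force and the opening at its end, in the units of the state.
- monitor.get_obs(): the state, without advancing time (a new reading comes with each control period).
- optics.capture(name): name is "scene" or "top" or "wrist"; returns a dict with "color" (384x512x3 uint8, blue, green, red), "camera_matrix" (3x3 intrinsics, pixels), "camera_from_world" (4x4, takes a point from world to camera coordinates); the wrist camera has in their place "T_tool_cam" (4x4, takes a point from camera to tool coordinates, whose origin is the TCP and whose axes are the tool frame's). Camera axes: x right, y down, z forward; pixel columns grow to the right and rows downward; lengths in mm; the calibration is good to about 2 mm. The wrist camera is an equidistant fisheye: a pixel r from the principal point sees the ray r / f radians off the axis. A picture is of the moment at which its call begins: read the wrist's pose just before it. There is no depth.
- close_job(): hands the job in, once; it reports no verdict.
The state is a dict: "time": time; "joint_positions": joint angles; "dq": joint speeds; "tau": joint torques, N m; "tool_pos": TCP position; "tcp_rot": TCP orientation; "contact_force": force on the tool from outside, world axes, zero at the start; "moment": the same for the moment, N m; "grip_width": finger opening in mm.
Only numpy, scipy, OpenCV 4.12 (cv2) and the standard library are available. Lean on these libraries where they do the work, as an engineer would, in place of code of your own. Each camera call takes 0.05 s, during which the arm holds its last target.

## Working session

There is one attempt and no reset: what is moved stays moved. The work goes in short steps, Python scripts to look and compute and a tool call to move; the robot and the scene stay as the last step left them, time stands still between calls to the robot, and variables do not carry over. Pictures are saved under pics/ and viewed, and the job is handed in when it is done.

Besides the shell and the picture viewer there is one more tool, called as a command line: name --argument value ..., lists and objects as JSON in quotes. send_rows: Moves the arm, as the interface text tells. Its arguments: {"type":"object","properties":{"commands":{"type":"array","items":{"type":"array","items":{"type":"array","items":{"type":"number"}}}}},"required":["commands"]}

```bash
mkdir -p pics; ls; python3 - <<'E'
from plant import monitor, optics
import cv2,numpy as np
o=monitor.get_obs();print(o)
for n in("scene","top","wrist"):
    c=optics.capture(n);cv2.imwrite(f"pics/{n}0.png",c["color"]);np.save(f"pics/{n}0.npy",c,allow_pickle=True)
    for k in c:
        if k!="color":print(n,k,np.round(c[k],4).tolist() if not isinstance(c[k],str) else c[k])
E
```

```text
pics
{'time': 0.0, 'joint_positions': array([ 1.15198971e+00,  3.42705126e-01,  1.52502383e+00, -1.39583440e-05,
        1.27539849e+00, -1.46000712e-01]), 'dq': array([-0.00060767,  0.00055475, -0.00012853,  0.00106002, -0.00065477,
       -0.00055221]), 'tau': array([-6.34456046e-04, -4.31243348e+01, -2.44221210e+01,  7.17738457e-02,
        5.60353138e-02, -1.25229153e-04]), 'tool_pos': array([141.26714375, 505.20967599, 226.05172076]), 'tcp_rot': array([ 3.00428832,  1.56926147, -1.98090249]), 'contact_force': array([ 0.83287489,  0.02333985, -0.58952645]), 'moment': array([ 0.02646363, -0.00477804, -0.03968368]), 'grip_width': 91.99920576036465}
scene camera_matrix [[349.2171, 0.0, 256.277], [0.0, 349.2171, 192.9061], [0.0, 0.0, 1.0]]
scene camera_from_world [[0.7028, 0.7114, -0.0063, -365.7185], [0.4341, -0.4359, -0.7884, -216.5408], [-0.5636, 0.5513, -0.6152, 1334.7408], [0.0, 0.0, 0.0, 1.0]]
top camera_matrix [[374.7407, 0.0, 255.4524], [0.0, 374.7407, 185.4089], [0.0, 0.0, 1.0]]
top camera_from_world [[0.0056, -0.9998, -0.0173, -25.5613], [-0.9904, -0.0031, -0.138, 560.3622], [0.1379, 0.0179, -0.9903, 983.1749], [0.0, 0.0, 0.0, 1.0]]
wrist camera_matrix [[297.3186, 0.0, 258.6578], [0.0, 297.3186, 193.0688], [0.0, 0.0, 1.0]]
wrist T_tool_cam [[0.0001, -0.2462, 0.9692, -156.2731], [-0.0011, -0.9692, -0.2462, 66.6308], [1.0, -0.0011, -0.0004, -0.9038], [0.0, 0.0, 0.0, 1.0]]
```

View pics/scene0.png

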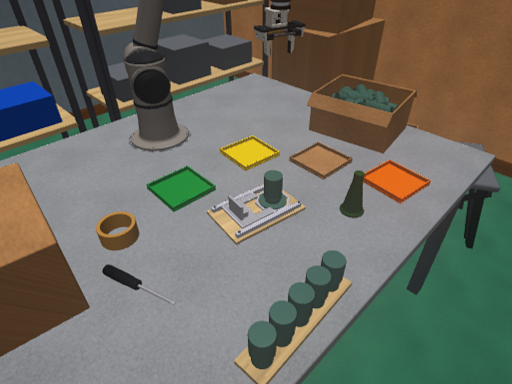

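View pics/top0.png

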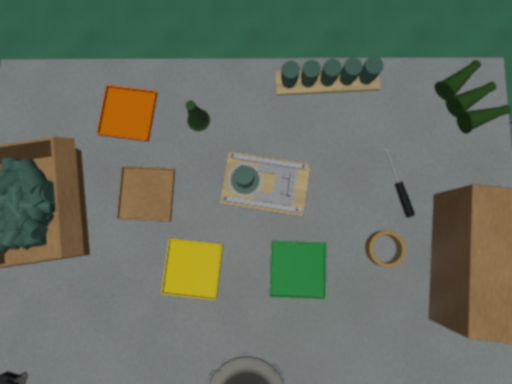

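View pics/wrist0.png

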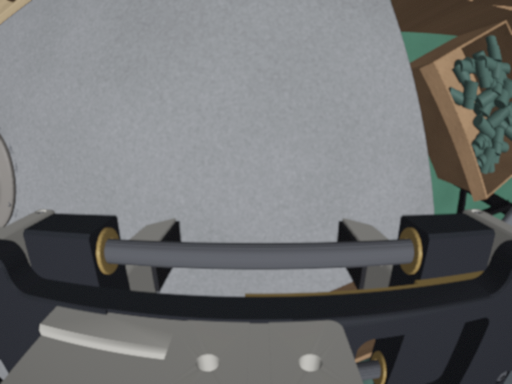

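In the top view, the jig is at about (265,183) with the capped tube at (245,178). The trays are cardboard (146,194), yellow (192,268), green (298,269) and orange (127,113). The look-alikes for the tube are five capped tubes on a rack (290–373,72), the cone (198,117), more cones (470,95) and a box of tubes. Next I'll measure.

```bash
cat > h.py <<'E'
import cv2,numpy as np
from scipy.spatial.transform import Rotation as R
def load(n): return np.load(f"pics/{n}.npy",allow_pickle=True).item()
def cast(c,px,z):
    K=np.array(c["camera_matrix"]);T=np.array(c["camera_from_world"])
    d=T[:3,:3].T@np.linalg.inv(K)@[px[0],px[1],1];o=-T[:3,:3].T@T[:3,3]
    return o+d*(z-o[2])/d[2]
def proj(c,p):
    K=np.array(c["camera_matrix"]);T=np.array(c["camera_from_world"])
    q=K@(T[:3,:3]@np.array(p,float)+T[:3,3]);return q[:2]/q[2]
def rot(o): return R.from_euler('xyz',o["tcp_rot"]).as_matrix()
E
python3 - <<'E'
from h import *
t=load("top0");s=load("scene0")
cv2.imwrite("pics/topc.png",cv2.resize(t["color"][140:225,105:320],None,fx=3.7,fy=3.7,interpolation=cv2.INTER_CUBIC))
cv2.imwrite("pics/scc.png",cv2.resize(s["color"][130:250,190:360],None,fx=4.5,fy=4.5,interpolation=cv2.INTER_CUBIC))
E
```

```text
(no output)
```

View pics/topc.png

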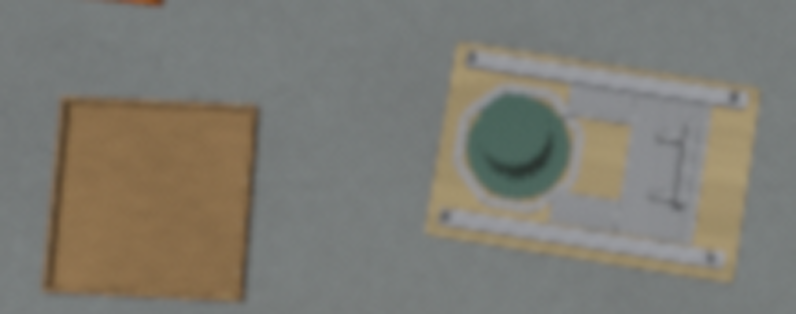

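View pics/scc.png

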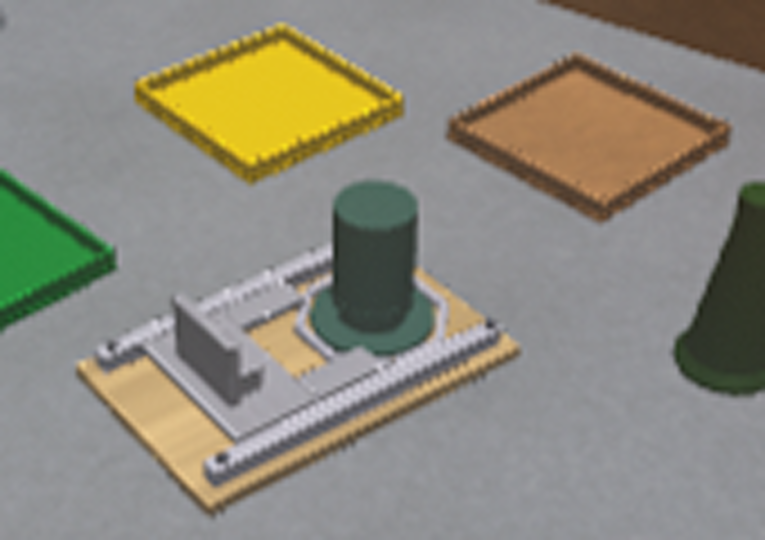

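The close crops confirm it. The tube stands in the jig at crop (518,140), with the yoke tab to its right at (680,170), so the yoke pushes toward image left. The cardboard tray is at (150,198). Now metric values.

```bash
python3 - <<'E'
from h import *
t=load("top0");s=load("scene0")
P=lambda x,y:(105+(x+.5)/3.7-.5,140+(y+.5)/3.7-.5)
S=lambda x,y:(190+(x+.5)/4.5-.5,130+(y+.5)/4.5-.5)
c=np.array([cast(t,P(*p),10) for p in[(460,43),(762,90),(731,281),(427,232)]])
print("top corners",c.round(1).tolist(),[np.linalg.norm(c[i]-c[i-1]).round(1) for i in range(4)])
cs=np.array([cast(s,S(*p),10) for p in[(520,348),(213,506),(78,368)]])
print("scene corners",cs.round(1).tolist(),np.linalg.norm(cs[0]-cs[1]),np.linalg.norm(cs[1]-cs[2]))
ux=(c[0]+c[3]-c[1]-c[2]);ux/=np.linalg.norm(ux);uy=np.array([-ux[1],ux[0],0])
print("ux",ux,np.degrees(np.arctan2(ux[1],ux[0])))
o=c.mean(0)+ux*57.5;o[2]=0;print("jig origin",o)
usx=cs[0]-cs[1];print("scene ang",np.degrees(np.arctan2(usx[1],usx[0])))
print("cap top scene",cast(s,S(375,206),101))
# cap top mask: bright top green
g=t["color"][140:225,220:320].astype(int);hsv=cv2.cvtColor(t["color"],cv2.COLOR_BGR2HSV)
print("cap top proj in top crop", (proj(t,[*o[:2],101])-[105,140])*3.7, "foot",(proj(t,[*o[:2],16])-[105,140])*3.7)
print("cap top proj in scene crop", (proj(s,[*o[:2],101])-[190,130])*4.5)
# yoke tab in scene: top edge rear ends
for p in[(175,295),(242,352)]: print("tab top",cast(s,S(*p),70.5),)
a=cast(s,S(*(175,295)),70.5)-o;b=cast(s,S(242,352),70.5)-o
print("tab jig x,y",a@ux,a@uy,b@ux,b@uy)
# tray
tr=np.array([cast(t,P(*p),18) for p in[(63,97),(259,105),(244,300),(45,292)]])
print("tray",tr.round(1).tolist(),tr.mean(0),[np.linalg.norm(tr[i]-tr[i-1]).round(1) for i in range(4)])
ts=np.array([cast(s,S(*p),18) for p in[(447,128),(577,55),(729,130),(602,212)]]);print("tray scene",ts.mean(0))
from plant import monitor
o2=monitor.get_obs();print(rot(o2).round(3).tolist())
E
```

```text
top corners [[662.3, 53.3, 10.0], [626.0, -177.7, 10.0], [480.6, -152.4, 10.0], [516.4, 76.0, 10.0]] [np.float64(147.6), np.float64(233.8), np.float64(147.6), np.float64(231.2)]
scene corners [[662.2, 53.9, 10.0], [627.3, -173.9, 10.0], [480.9, -154.0, 10.0]] 230.4479155170135 147.7772543827185
ux [0.15508703 0.98790081 0.        ] 81.0781559853568
jig origin [580.23902291   6.60196954   0.        ]
scene ang 81.28996937481797
cap top scene [579.09991227   6.64140571 101.        ]
cap top proj in top crop [512.53340874 127.30622725] foot [518.02320236 146.10320367]
cap top proj in scene crop [374.58128809 205.0420663 ]
tab top [ 528.59325918 -111.65829316   70.5       ]
tab top [ 594.86875769 -119.12747616   70.5       ]
tab jig x,y -124.83899774729672 32.680258390807076 -121.93933914015996 -33.951733757638785
tray [[617.8, 355.0, 18.0], [612.0, 204.8, 18.0], [464.3, 210.7, 18.0], [469.6, 360.3, 18.0]] [540.9248516  282.70185162  18.        ] [np.float64(148.4), np.float64(150.3), np.float64(147.8), np.float64(149.7)]
tray scene [543.36765513 279.42994419  18.        ]
[[-0.0, -0.963, 0.269], [-0.001, 0.269, 0.963], [-1.0, 0.0, -0.001]]
```

send_rows --commands '[[[0,-0.0288,-0.0263,0,0],[0,-0.0288,-0.0263,0,0],[0,-0.0288,-0.0263,0,0],[0,-0.0288,-0.0263,0,0],[0,-0.0288,-0.0263,0,0],[0,-0.0288,-0.0263,0,0],[0,-0.0288,-0.0263,0,0],[0,-0.0288,-0.0263,0,0],[0,-0.0288,-0.0263,0,0],[0,-0.0288,-0.0263,0,0]]]'

```text
time: 0.98
tool_pos: [351.1, 166.2, 223.4]
tcp_rot: [2.168, 1.568, -2.803]
contact_force: [0.9, 0.8, 0.1]
grip_width: 29.6
```

```bash
cat > go.py <<'E'
from h import *
from plant import monitor
import sys
O=np.array([579.8,6.6,0]);a=np.radians(81.15);UX=np.array([np.cos(a),np.sin(a),0]);UY=np.array([-UX[1],UX[0],0])
def J(x,y,z): return O+UX*x+UY*y+np.array([0,0,z])
def rep(target=None,zdir=None):
    o=monitor.get_obs();M=rot(o);p=np.array(o["tool_pos"]);d=p-O
    print("t",round(o["time"],2),"pos",p.round(1),"jig",round(d@UX,1),round(d@UY,1),"F",np.round(o["contact_force"],1),"w",round(o["grip_width"],1),"q",np.round(o["joint_positions"],2), "tilt",M[:,0].round(3))
    za=np.degrees(np.arctan2(M[1,2],M[0,2]));print("z ang",round(za,1))
    if target is not None: print("tool shift mm",(M.T@(np.array(target)-p)).round(1))
    if zdir is not None:
        e=(za-zdir+90)%180-90;print("turn about x deg",round(e,1))
if __name__=="__main__":
    v=list(map(float,sys.argv[1:]))
    rep(J(*v[:3]) if v else None, -8.85)
E
python3 go.py -165 0 215
```

```text
t 0.98 pos [351.1 166.2 223.4] jig 122.5 250.6 F [0.9 0.8 0.1] w 29.6 q [ 0.24  0.09  1.86 -0.    1.19 -1.07] tilt [-0.002 -0.001 -1.   ]
z ang 75.2
tool shift mm [   8.1 -279.1 -260. ]
turn about x deg 84.0
```

send_rows --commands '[[[0,-0.0285,-0.0265,0,0],[0,-0.0285,-0.0265,0,0],[0,-0.0285,-0.0265,0,0],[0,-0.0285,-0.0265,0,0],[0,-0.0285,-0.0265,0,0],[0,-0.0285,-0.0265,0,0],[0,-0.0285,-0.0265,0,0],[0,-0.0285,-0.0265,0,0],[0,-0.0285,-0.0265,0,0],[0,-0.0285,-0.0265,0,0]]]'

```text
time: 1.82
tool_pos: [563.5, -183.1, 221.9]
tcp_rot: [1.473, 1.567, 2.782]
contact_force: [0.8, 1.0, 0.5]
grip_width: 0.3
```

send_rows --commands '[[[0,0,0,7,0],[0,0,0,7,0],[0,0,0,7,0],[0,0,0,7,0],[0,0,0,7,0],[0,0,0,7,0],[0,0,0,7,0],[0,0,0,7,0],[0,0,0,7,0],[0,0,0,7,0]]]'

```text
time: 2.65
tool_pos: [564.6, -193.3, 213.5]
tcp_rot: [2.79, 1.557, 2.846]
contact_force: [0.4, 0.3, 0.0]
grip_width: 0.7
```

```bash
python3 go.py -165 0 45
```

```text
t 2.65 pos [ 564.6 -193.3  213.5] jig -199.8 -15.8 F [0.4 0.3 0. ] w 0.7 q [-0.46  0.49  1.32 -0.    1.34 -0.51] tilt [-0.013  0.004 -1.   ]
z ang 3.2
tool shift mm [168.8  36.6  -6. ]
turn about x deg 12.0
```

send_rows --commands '[[[0,0.01,0,6,0],[0.01,0.01,-0.005,6,0],[0.035,0,0,0,0],[0.035,0,0,0,0],[0.035,0,0,0,0],[0,0,0,0,0]]]'

```text
time: 3.15
tool_pos: [559.0, -172.3, 96.1]
tcp_rot: [3.08, 1.562, 2.907]
contact_force: [-1.3, 0.6, -0.6]
grip_width: 0.1
```

```bash
python3 go.py -160 0 45; python3 - <<'E'
from h import *
from plant import optics
for n in("scene","wrist"):
    c=optics.capture(n);cv2.imwrite(f"pics/{n}1.png",c["color"])
E
```

```text
t 3.15 pos [ 559.  -172.3   96.1] jig -179.9 -7.0 F [-1.3  0.6 -0.6] w 0.1 q [-0.43  0.58  1.52 -0.    1.05 -0.25] tilt [-0.009  0.002 -1.   ]
z ang -9.9
tool shift mm [51.2 19.8 -6.9]
turn about x deg -1.1
```

View pics/wrist1.png

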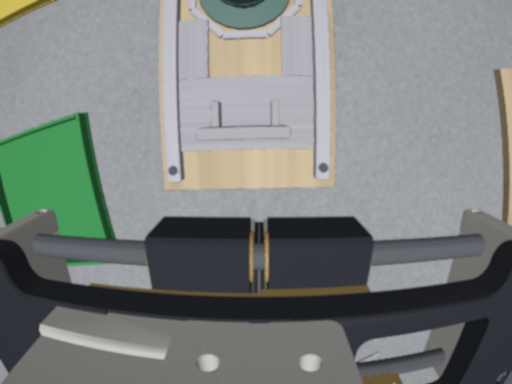

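View pics/scene1.png

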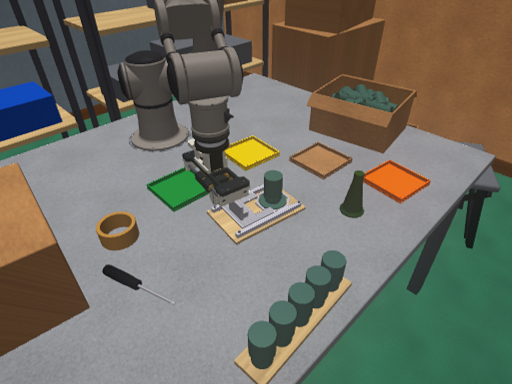

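The wrist view shows the tab at (243,132) ahead of the closed fingers, square to them. I'll lower behind the tab and push.

send_rows --commands '[[[0.026,0.004,-0.004,-1,0],[0.024,0.004,-0.004,0,0],[0.003,0.004,0,0,0],[0,0.01,0,0,0],[0,0.01,0,0,0],[0,0.008,0,0,0],[0,0,0,0,0]]]'

```text
time: 3.83
tool_pos: [572.3, -134.9, 64.8]
tcp_rot: [-0.296, 1.542, -0.453]
contact_force: [-0.1, -0.1, 0.3]
grip_width: 0.5
```

```bash
python3 go.py -88 0 47
```

```text
t 3.83 pos [ 572.3 -134.9   64.8] jig -141.0 -14.3 F [-0.1 -0.1  0.3] w 0.5 q [-0.36  0.61  1.57 -0.    0.93 -0.2 ] tilt [ 0.026 -0.012 -1.   ]
z ang -8.9
tool shift mm [ 16.9  53.1 -14.9]
turn about x deg -0.1
```

send_rows --commands '[[[0.01,0,-0.008,0,0],[0.007,0,-0.006,0,0],[0,0,0,0,0],[0,0,0,0,0]]]'

```text
time: 4.17
tool_pos: [562.1, -132.1, 51.8]
tcp_rot: [-0.279, 1.533, -0.432]
contact_force: [1.0, 0.1, 0.6]
grip_width: 0.4
```

```bash
python3 go.py -88 0 47
```

```text
t 4.17 pos [ 562.1 -132.1   51.8] jig -139.8 -3.8 F [1.  0.1 0.6] w 0.4 q [-0.36  0.61  1.62 -0.    0.87 -0.21] tilt [ 0.034 -0.016 -0.999]
z ang -8.8
tool shift mm [ 4.2 51.9 -3.9]
turn about x deg 0.1
```

send_rows --commands '[[[0.003,0.008,-0.003,0,0],[0,0.008,0,0,0],[0,0.008,0,0,0],[0,0.008,0,0,0],[0,0.008,0,0,0]]]'

```text
time: 4.58
tool_pos: [566.7, -93.0, 49.8]
tcp_rot: [-0.349, 1.529, -0.504]
contact_force: [-1.5, -3.9, 1.7]
grip_width: 0.7
```

```bash
python3 go.py -88 0 47
```

```text
t 4.58 pos [566.7 -93.   49.8] jig -100.5 -2.4 F [-1.5 -3.9  1.7] w 0.7 q [-0.29  0.6   1.64 -0.01  0.86 -0.13] tilt [ 0.037 -0.02  -0.999]
z ang -8.9
tool shift mm [ 2.5 12.5 -2.5]
turn about x deg -0.0
```

Pushing at about 4 N, which is the expected slide friction. Continue in small steps.

send_rows --commands '[[[0,0.004,0,0,0],[0,0.004,0,0,0],[0,0.004,0,0,0]]]'

```text
time: 4.83
tool_pos: [568.7, -80.7, 49.9]
tcp_rot: [-0.451, 1.527, -0.602]
contact_force: [-7.6, -32.9, 0.0]
grip_width: 0.4
```

send_rows --commands '[[[0,0.004,0,0,0],[0,0.004,0,0,0]]]'

```text
time: 5.0
tool_pos: [568.7, -81.1, 50.1]
tcp_rot: [-0.717, 1.52, -0.865]
contact_force: [-6.6, -23.2, 0.6]
grip_width: 0.6
```

send_rows --commands '[[[0,0.004,0,0,0],[0,0.004,0,0,0]]]'

```text
time: 5.17
tool_pos: [568.6, -81.3, 50.2]
tcp_rot: [-0.884, 1.512, -1.032]
contact_force: [-6.9, -22.3, 2.4]
grip_width: 0.1
```

```bash
python3 go.py -88 0 47
```

```text
t 5.17 pos [568.6 -81.3  50.2] jig -88.6 -2.5 F [ -6.9 -22.3   2.4] w 0.1 q [-0.25  0.61  1.63 -0.05  0.86 -0.07] tilt [ 0.03  -0.051 -0.998]
z ang -8.4
tool shift mm [ 3.1  0.8 -2.6]
turn about x deg 0.4
```

send_rows --commands '[[[0,-0.01,0,0,0],[0,-0.015,0,0,0],[-0.03,0,0,0,0],[-0.04,0,0,0,0],[-0.04,0,0,0,0.04],[-0.02,0,0,0,0.09],[0,0,0,0,0.09],[0,0,0,0,0.09]]]'

```text
time: 5.83
tool_pos: [560.0, -97.2, 183.9]
tcp_rot: [-0.875, 1.521, -1.025]
contact_force: [-0.4, 0.4, -0.1]
grip_width: 22.4
```

```bash
python3 go.py 0 0 160;  python3 - <<'E'
from h import *
from plant import optics
for n in("scene","top","wrist"):
    c=optics.capture(n);cv2.imwrite(f"pics/{n}2.png",c["color"]);np.save(f"pics/{n}2.npy",c,allow_pickle=True)
s=load("scene2")["color"]
cv2.imwrite("pics/scc2.png",cv2.resize(s[130:250,190:360],None,fx=4.5,fy=4.5,interpolation=cv2.INTER_CUBIC))
E
```

```text
t 5.83 pos [560.  -97.2 183.9] jig -105.6 3.6 F [-0.4  0.4 -0.1] w 22.4 q [-0.29  0.44  1.5  -0.04  1.17 -0.12] tilt [ 0.026 -0.042 -0.999]
z ang -8.5
tool shift mm [ 20.  106.4   3.4]
turn about x deg 0.3
```

View pics/scc2.png

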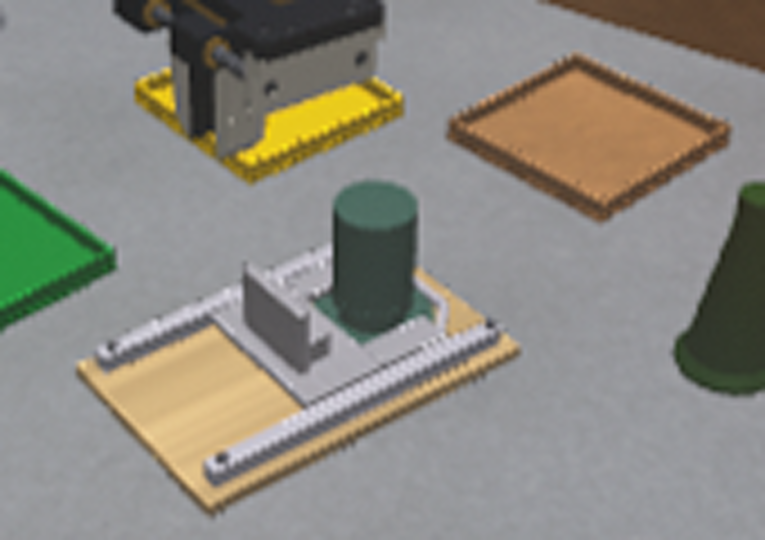

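View pics/wrist2.png

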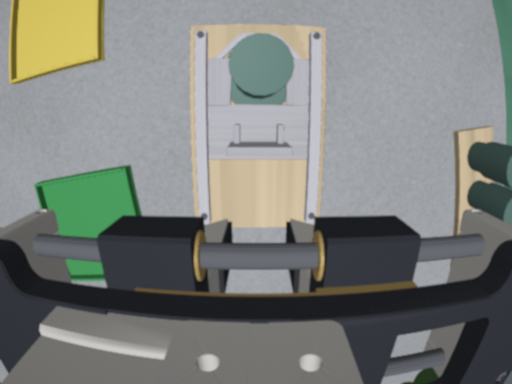

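```bash
python3 - <<'E'
from go import *
s=load("scene2");t=load("top2")
S=lambda x,y:(190+(x+.5)/4.5-.5,130+(y+.5)/4.5-.5)
for p in[(245,264),(309,314)]:
    q=cast(s,S(*p),70.5)-O;print(q@UX,q@UY)
cv2.imwrite("pics/topc2.png",cv2.resize(t["color"][140:225,105:320],None,fx=3.7,fy=3.7,interpolation=cv2.INTER_CUBIC))
hsv=cv2.cvtColor(s["color"],cv2.COLOR_BGR2HSV)
# cap top by brightness in scene
m=(hsv[...,0]>70)&(hsv[...,0]<100)&(hsv[...,1]>60)&(hsv[...,2]>80);m[:, :255]=0;m[:,295:]=0;m[:165]=0;m[186:]=0
ys,xs=np.nonzero(m);print(xs.min(),xs.max(),ys.min(),ys.max(),xs.mean(),ys.mean(),cast(s,(xs.mean(),ys.mean()),101))
E
```

```text
-74.1434246542464 32.98510454988774
-71.17256100321214 -29.04063931227768
265 281 171 180 273.0431654676259 175.45323741007195 [579.49835502   6.60890075 101.        ]
```

View pics/topc2.png

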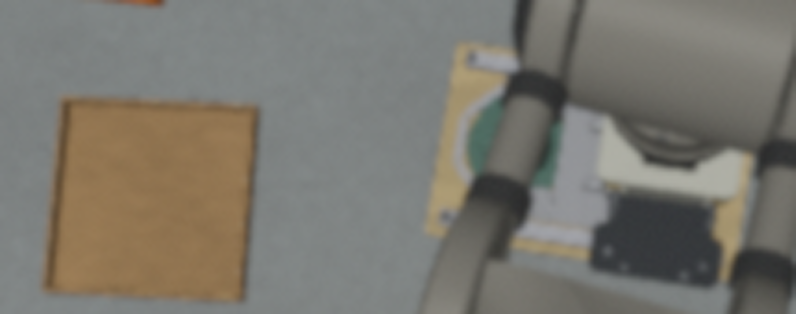

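The scene crop shows the tab next to the tube with the prongs over the foot. It is about 50 mm further on than before, and the firm stop came at the expected −88.5, so the yoke is home. Now over the cap.

send_rows --commands '[[[0,0.025,0,0,0.09],[0,0.03,0.001,0,0.09],[0,0.03,0.001,0,0.09],[0,0.02,0.001,0,0.09],[0.01,0.005,0,0,0.09],[0.01,0,0,0,0.09],[0,0,0,0,0.09]]]'

```text
time: 6.57
tool_pos: [574.1, 13.9, 143.4]
tcp_rot: [-1.395, 1.532, -1.547]
contact_force: [-0.4, -1.3, -0.5]
grip_width: 81.4
```

```bash
python3 go.py 0 0 140;  python3 - <<'E'
from h import *
from plant import optics
c=optics.capture("wrist");cv2.imwrite(f"pics/wrist3.png",c["color"])
E
```

```text
t 6.57 pos [574.1  13.9 143.4] jig 6.4 6.7 F [-0.4 -1.3 -0.5] w 81.4 q [-0.09  0.51  1.5  -0.04  1.13  0.08] tilt [ 0.001 -0.038 -0.999]
z ang -8.7
tool shift mm [ 3.7 -6.2  6.7]
turn about x deg 0.1
```

View pics/wrist3.png

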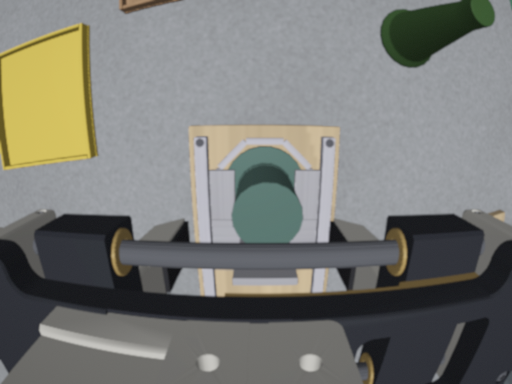

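send_rows --commands '[[[0,-0.003,0.004,0,0.09],[0,-0.003,0.003,0,0.09],[0.01,0,0,0,0.09],[0.015,0,0,0,0.09],[0,0,0,0,0.09]]]'

```text
time: 7.03
tool_pos: [581.2, -0.3, 117.8]
tcp_rot: [-1.362, 1.531, -1.521]
contact_force: [-0.6, 0.0, -0.3]
grip_width: 89.8
```

```bash
python3 go.py 0 0 58
```

```text
t 7.03 pos [ 5.812e+02 -3.000e-01  1.178e+02] jig -6.6 -2.5 F [-0.6  0.  -0.3] w 89.8 q [-0.11  0.55  1.52 -0.04  1.07  0.07] tilt [ 0.002 -0.04  -0.999]
z ang -9.1
tool shift mm [59.5  8.9 -3. ]
turn about x deg -0.2
```

send_rows --commands '[[[0.01,0.003,-0.002,0,0.09],[0.015,0.003,0,0,0.09],[0.015,0.002,0,0,0.09],[0.013,0.002,0,0,0.09],[0.004,0,0,0,0.09],[0,0,0,0,0.09]]]'

```text
time: 7.53
tool_pos: [582.7, 3.7, 60.3]
tcp_rot: [-1.26, 1.53, -1.424]
contact_force: [-0.5, -0.4, 0.5]
grip_width: 89.9
```

```bash
python3 go.py 0 0 58
```

```text
t 7.53 pos [582.7   3.7  60.3] jig -2.4 -3.3 F [-0.5 -0.4  0.5] w 89.9 q [-0.1   0.62  1.57 -0.05  0.94  0.09] tilt [ 0.006 -0.04  -0.999]
z ang -9.4
tool shift mm [ 2.2  2.4 -3.3]
turn about x deg -0.5
```

send_rows --commands '[[[0,0.003,-0.004,0,0.09],[0,0,0,0,0.09]]]'

```text
time: 7.7
tool_pos: [579.4, 6.9, 61.1]
tcp_rot: [-1.24, 1.53, -1.405]
contact_force: [-1.4, 0.3, 0.5]
grip_width: 89.9
```

send_rows --commands '[[[0,0,0,0,0.058],[0,0,0,0,0.058],[0,0,0,0,0.058],[0,0,0,0,0.058],[0,0,0,0,0.058],[0,0,0,0,0.058]]]'

```text
time: 8.2
tool_pos: [581.1, 6.7, 64.6]
tcp_rot: [-1.107, 1.528, -1.272]
contact_force: [0.7, 0.3, -0.5]
grip_width: 59.3
```

```bash
python3 go.py 0 0 58;  python3 - <<'E'
from h import *
from plant import optics
c=optics.capture("wrist");cv2.imwrite(f"pics/wrist4.png",c["color"])
E
```

```text
t 8.2 pos [581.1   6.7  64.6] jig 0.3 -1.3 F [ 0.7  0.3 -0.5] w 59.3 q [-0.1   0.61  1.58 -0.05  0.94  0.1 ] tilt [ 0.013 -0.041 -0.999]
z ang -9.4
tool shift mm [ 6.6 -0.  -1.4]
turn about x deg -0.6
```

View pics/wrist4.png

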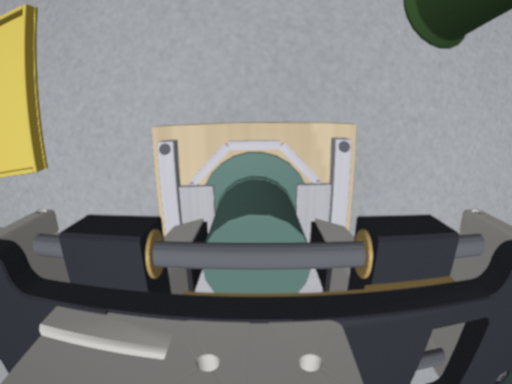

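The cap at (255,230) is centred between the fingers. Lower a little and close.

send_rows --commands '[[[0.005,0,-0.001,0,0.058],[0.004,0,0,0,0.045],[0.001,0,0,0,0.03],[0.001,0,0,0,0.03],[0.0005,0,0,0,0.03],[0,0,0,0,0.03]]]'

```text
time: 8.75
tool_pos: [580.2, 6.5, 55.3]
tcp_rot: [-1.086, 1.527, -1.25]
contact_force: [-0.1, 0.7, 0.1]
grip_width: 52.5
```

```bash
python3 go.py 0 0 58
```

```text
t 8.75 pos [580.2   6.5  55.3] jig -0.0 -0.4 F [-0.1  0.7  0.1] w 52.5 q [-0.1   0.62  1.59 -0.05  0.92  0.1 ] tilt [ 0.014 -0.042 -0.999]
z ang -9.4
tool shift mm [-2.7 -0.1 -0.4]
turn about x deg -0.5
```

Gripped at 52.5 mm. Pull up along world vertical, with the tilt compensated.

send_rows --commands '[[[-0.003,-0.0001,0.0001,0,0.03],[-0.004,-0.0002,0.0001,0,0.03],[-0.004,-0.0002,0.0001,0,0.03],[-0.005,-0.0002,0.0001,0,0.03]]]'

```text
time: 9.08
tool_pos: [578.1, 6.7, 67.4]
tcp_rot: [-1.24, 1.53, -1.405]
contact_force: [2.0, 0.0, -7.9]
grip_width: 52.6
```

```bash
python3 go.py 0 0 135
```

```text
t 9.08 pos [578.1   6.7  67.4] jig -0.2 1.7 F [ 2.   0.  -7.9] w 52.6 q [-0.1   0.6   1.58 -0.05  0.95  0.09] tilt [ 0.007 -0.04  -0.999]
z ang -9.4
tool shift mm [-67.5  -2.4   2.6]
turn about x deg -0.6
```

send_rows --commands '[[[-0.005,-0.0002,0.0008,0,0.03],[-0.006,-0.0002,0.0008,0,0.03],[-0.006,-0.0002,0.0004,0,0.03],[-0.006,-0.0002,0.0003,0,0.03],[-0.006,-0.0002,0.0003,0,0.03]]]'

```text
time: 9.5
tool_pos: [578.5, 6.6, 96.8]
tcp_rot: [-1.395, 1.531, -1.56]
contact_force: [1.2, -0.8, -9.9]
grip_width: 52.8
```

```bash
python3 go.py 0 0 135;  python3 - <<'E'
from h import *
from plant import optics
s=optics.capture("scene");cv2.imwrite("pics/scc5.png",cv2.resize(s["color"][130:250,190:360],None,fx=4.5,fy=4.5,interpolation=cv2.INTER_CUBIC))
E
```

```text
t 9.5 pos [578.5   6.6  96.8] jig -0.2 1.2 F [ 1.2 -0.8 -9.9] w 52.8 q [-0.1   0.57  1.54 -0.05  1.03  0.09] tilt [ 0.    -0.04  -0.999]
z ang -9.4
tool shift mm [-38.1  -1.2   1.5]
turn about x deg -0.6
```

View pics/scc5.png

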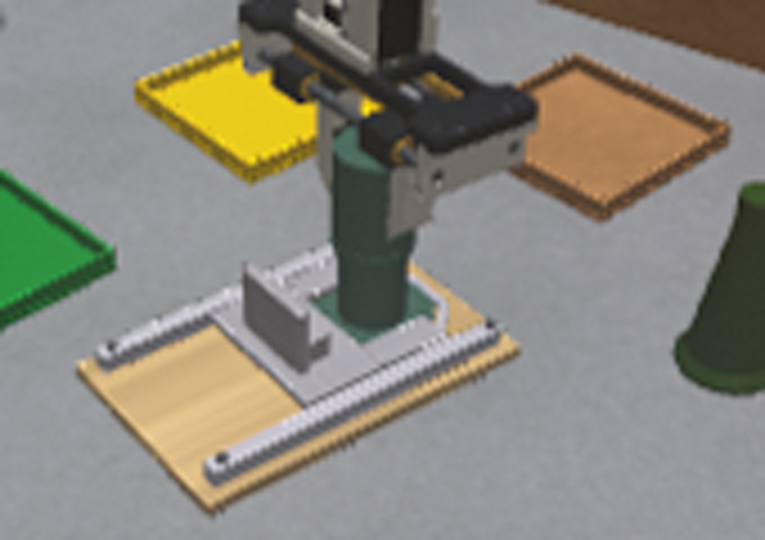

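The cap has come up about 40 mm, and the tube and yoke are staying put. Keep going.

send_rows --commands '[[[-0.006,-0.0003,0.0004,0,0.03],[-0.006,-0.0003,0.0004,0,0.03],[-0.006,-0.0002,0.0003,0,0.03],[-0.006,-0.0002,0,0,0.03],[-0.006,-0.0002,0,0,0.03],[-0.008,-0.0002,0,0,0.03]]]'

```text
time: 10.05
tool_pos: [580.1, 6.4, 141.4]
tcp_rot: [-1.313, 1.53, -1.477]
contact_force: [-0.3, 0.3, -0.3]
grip_width: 52.6
```

send_rows --commands '[[[-0.01,-0.0004,0,0,0.03],[-0.015,-0.0006,0,0,0.03],[-0.015,-0.0006,0,0,0.03],[0,0,0,0,0.03]]]'

```text
time: 10.38
tool_pos: [581.9, 6.2, 190.7]
tcp_rot: [-1.089, 1.527, -1.253]
contact_force: [1.1, 0.3, -0.6]
grip_width: 52.6
```

```bash
python3 - <<'E'
from go import *
from plant import optics
rep([542,281,175])
for n in("scene","wrist"):
    c=optics.capture(n);cv2.imwrite(f"pics/{n}6.png",c["color"])
    if n=="scene":cv2.imwrite("pics/scc6.png",cv2.resize(c["color"][100:250,190:360],None,fx=4,fy=4,interpolation=cv2.INTER_CUBIC))
E
```

```text
t 10.38 pos [581.9   6.2 190.7] jig -0.1 -2.2 F [ 1.1  0.3 -0.6] w 52.6 q [-0.1   0.47  1.43 -0.04  1.23  0.08] tilt [ 0.014 -0.042 -0.999]
z ang -9.4
tool shift mm [  3.7 265.  -84.6]
```

View pics/scc6.png

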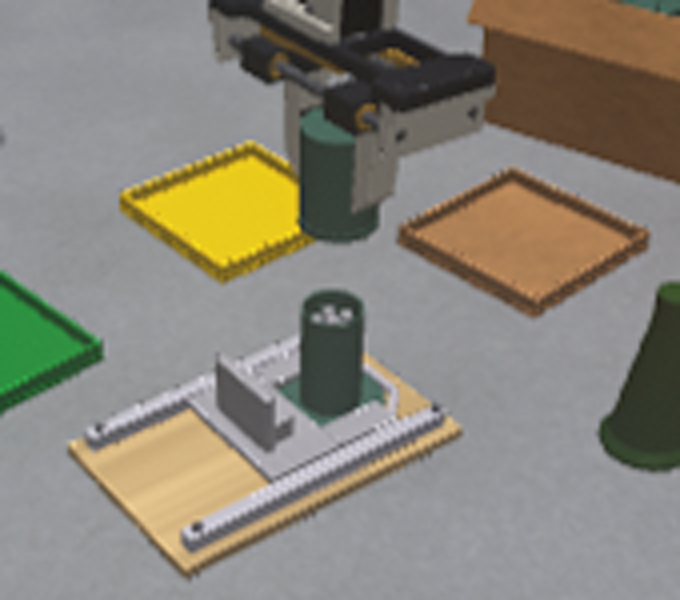

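View pics/wrist6.png

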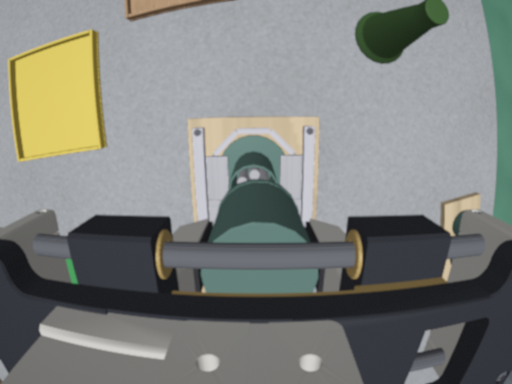

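The cap is off. The open tube with its pins stands seated at crop (332,350) with the yoke home. Carry the cap to the cardboard tray.

send_rows --commands '[[[0,0.012,-0.004,0,0.03],[0,0.022,-0.007,0,0.03],[0,0.028,-0.009,0,0.03],[0,0.03,-0.0095,0,0.03],[0,0.03,-0.0095,0,0.03],[0,0.03,-0.0095,0,0.03],[0,0.03,-0.0095,0,0.03],[0,0.025,-0.008,0,0.03],[0,0.015,-0.005,0,0.03],[0,0.006,-0.002,0,0.03]]]'

```text
time: 11.32
tool_pos: [537.0, 257.3, 166.6]
tcp_rot: [-1.581, 1.527, -1.751]
contact_force: [-0.2, -0.3, -0.7]
grip_width: 52.5
```

```bash
python3 -c "
from go import *
rep([542,281,70])"
```

```text
t 11.32 pos [537.  257.3 166.6] jig 241.1 80.8 F [-0.2 -0.3 -0.7] w 52.5 q [ 0.34  0.54  1.39 -0.04  1.24  0.52] tilt [-0.008 -0.043 -0.999]
z ang -9.7
tool shift mm [95.5 28.4  0.9]
```

send_rows --commands '[[[0.005,0.012,0,0,0.03],[0.015,0.012,0,0,0.03],[0.02,0.003,0,0,0.03],[0.02,0,0,0,0.03],[0.015,0,0,0,0.03],[0.005,0,0,0,0.03],[0,0,0,0,0.03]]]'

```text
time: 11.9
tool_pos: [539.1, 284.3, 77.2]
tcp_rot: [-1.667, 1.525, -1.836]
contact_force: [-0.4, -0.2, -1.1]
grip_width: 52.6
```

```bash
python3 - <<'E'
from go import *
from plant import optics
rep([542,281,40])
for n in("scene","wrist"):
    c=optics.capture(n);cv2.imwrite(f"pics/{n}7.png",c["color"])
    if n=="scene":
        np.save("pics/scene7.npy",c,allow_pickle=True);cv2.imwrite("pics/scc7.png",cv2.resize(c["color"][90:190,230:380],None,fx=5,fy=5,interpolation=cv2.INTER_CUBIC))
E
```

```text
t 11.9 pos [539.1 284.3  77.2] jig 268.1 83.0 F [-0.4 -0.2 -1.1] w 52.6 q [ 0.38  0.66  1.44 -0.04  1.08  0.57] tilt [-0.012 -0.044 -0.999]
z ang -9.7
tool shift mm [37.2 -1.   3.6]
```

View pics/scc7.png

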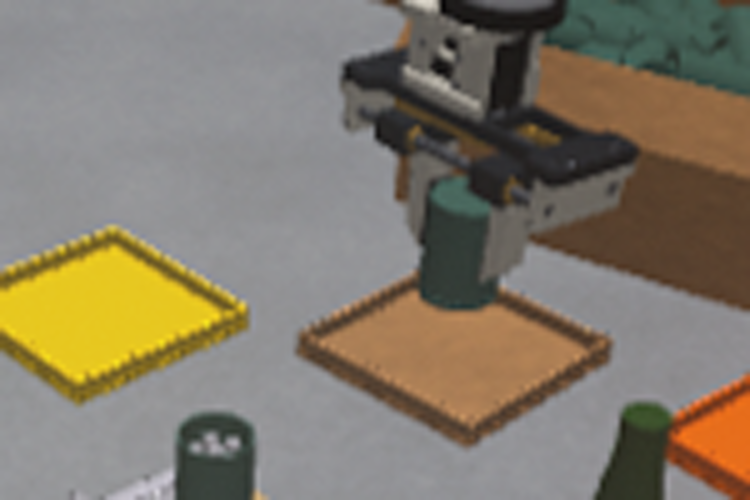

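View pics/wrist7.png

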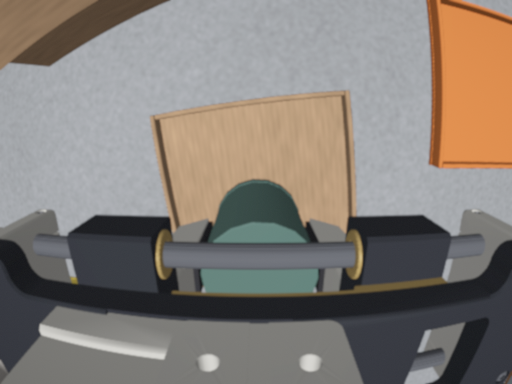

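The cap hangs upright over the cardboard tray. Lower it, gently toward the end.

send_rows --commands '[[[0.01,0,0.002,0,0.03],[0.012,0,0.001,0,0.03],[0.01,0,0,0,0.03],[0.004,0,0,0,0.03],[0.001,0,0,0,0.03]]]'

```text
time: 12.42
tool_pos: [545.5, 282.5, 41.8]
tcp_rot: [-1.477, 1.53, -1.647]
contact_force: [0.5, 0.1, -0.2]
grip_width: 52.6
```

send_rows --commands '[[[0.002,0,0,0,0.03],[0.002,0,0,0,0.03]]]'

```text
time: 12.58
tool_pos: [545.4, 282.2, 37.3]
tcp_rot: [-1.486, 1.53, -1.656]
contact_force: [-0.4, 0.4, -1.0]
grip_width: 52.5
```

```bash
python3 -c "
from go import *
rep([542,281,30])"
```

```text
t 12.58 pos [545.4 282.2  37.3] jig 267.1 76.4 F [-0.4  0.4 -1. ] w 52.5 q [ 0.37  0.71  1.46 -0.04  0.99  0.57] tilt [-0.004 -0.041 -0.999]
z ang -9.7
tool shift mm [ 7.3 -1.5 -3.2]
```

send_rows --commands '[[[0.002,0,0,0,0.03],[0.002,0,0,0,0.03]]]'

```text
time: 12.75
tool_pos: [545.6, 282.2, 33.3]
tcp_rot: [-1.468, 1.53, -1.638]
contact_force: [0.8, -1.1, -0.5]
grip_width: 52.6
```

send_rows --commands '[[[0.0015,0,0,0,0.03],[0.0015,0,0,0,0.03]]]'

```text
time: 12.92
tool_pos: [545.8, 282.2, 30.3]
tcp_rot: [-1.454, 1.53, -1.624]
contact_force: [-0.4, 0.4, -1.0]
grip_width: 52.6
```

send_rows --commands '[[[0.001,0,0,0,0.03],[0.001,0,0,0,0.03]]]'

```text
time: 13.08
tool_pos: [545.8, 282.3, 29.3]
tcp_rot: [-1.445, 1.53, -1.615]
contact_force: [-5.6, -1.5, 12.6]
grip_width: 52.6
```

Touchdown at the predicted height (29.3). Release.

send_rows --commands '[[[-0.0003,0,0,0,0.03],[0,0,0,0,0.054],[0,0,0,0,0.056],[0,0,0,0,0.062],[0,0,0,0,0.068],[0,0,0,0,0.072],[0,0,0,0,0.072],[0,0,0,0,0.072]]]'

```text
time: 13.75
tool_pos: [546.6, 282.7, 30.5]
tcp_rot: [-1.385, 1.531, -1.555]
contact_force: [0.2, 0.2, 0.4]
grip_width: 71.8
```

```bash
python3 - <<'E'
from go import *
from plant import optics
rep([544,282,150])
for n in("scene","wrist"):
    c=optics.capture(n);cv2.imwrite(f"pics/{n}8.png",c["color"])
    if n=="scene":
        cv2.imwrite("pics/scc8.png",cv2.resize(c["color"][90:190,230:380],None,fx=5,fy=5,interpolation=cv2.INTER_CUBIC))
E
```

```text
t 13.75 pos [546.6 282.7  30.5] jig 267.7 75.3 F [0.2 0.2 0.4] w 71.8 q [ 0.37  0.72  1.47 -0.04  0.97  0.57] tilt [ 0.001 -0.039 -0.999]
z ang -9.7
tool shift mm [-119.3   -5.7   -1.6]
```

View pics/scc8.png

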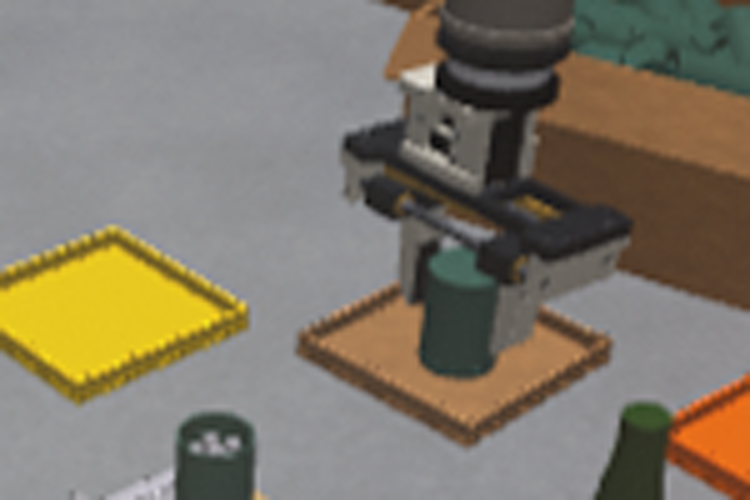

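View pics/wrist8.png

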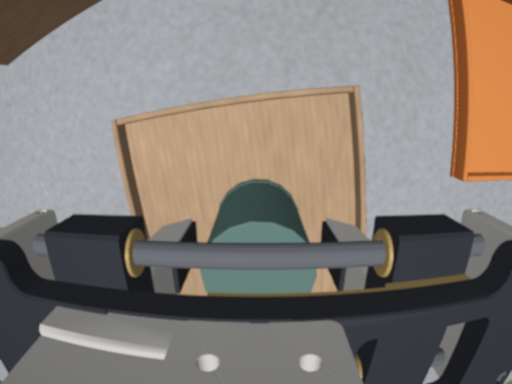

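The cap stands upright in the tray at crop (458,315), free between the fingers. Rise straight up.

send_rows --commands '[[[-0.008,-0.0003,0,0,0.08],[-0.015,-0.0006,0,0,0.08],[-0.02,-0.0008,0,0,0.08],[-0.025,-0.001,0,0,0.08],[-0.03,-0.001,0,0,0.08],[-0.03,-0.001,0,0,0.08],[-0.02,0,0,0,0.08],[0,-0.02,0,0,0.08]]]'

```text
time: 14.52
tool_pos: [541.1, 265.8, 187.6]
tcp_rot: [-1.474, 1.531, -1.642]
contact_force: [-0.6, -0.3, -0.3]
grip_width: 79.8
```

send_rows --commands '[[[-0.01,-0.03,-0.03,0,0.08],[0,-0.03,-0.03,0,0.08],[0,-0.02,-0.03,0,0.08],[0,0,-0.02,0,0.08],[0,0,0,0,0.08],[0,0,0,0,0.08]]]'

```text
time: 15.02
tool_pos: [415.5, 201.0, 205.0]
tcp_rot: [-1.257, 1.532, -1.426]
contact_force: [0.2, 0.2, 1.4]
grip_width: 80.1
```

```bash
python3 - <<'E'
from go import *
from plant import optics
rep()
for n in("scene","top"):
    c=optics.capture(n);cv2.imwrite(f"pics/{n}9.png",c["color"])
    if n=="scene":
        cv2.imwrite("pics/scc9.png",cv2.resize(c["color"][110:250,190:380],None,fx=4.2,fy=4.2,interpolation=cv2.INTER_CUBIC))
    else:
        cv2.imwrite("pics/topc9.png",cv2.resize(c["color"][140:225,105:320],None,fx=3.7,fy=3.7,interpolation=cv2.INTER_CUBIC))
E
```

```text
t 15.02 pos [415.5 201.  205. ] jig 166.8 192.2 F [0.2 0.2 1.4] w 80.1 q [ 0.31  0.25  1.71 -0.04  1.18  0.5 ] tilt [ 0.006 -0.038 -0.999]
z ang -9.7
```

View pics/scc9.png

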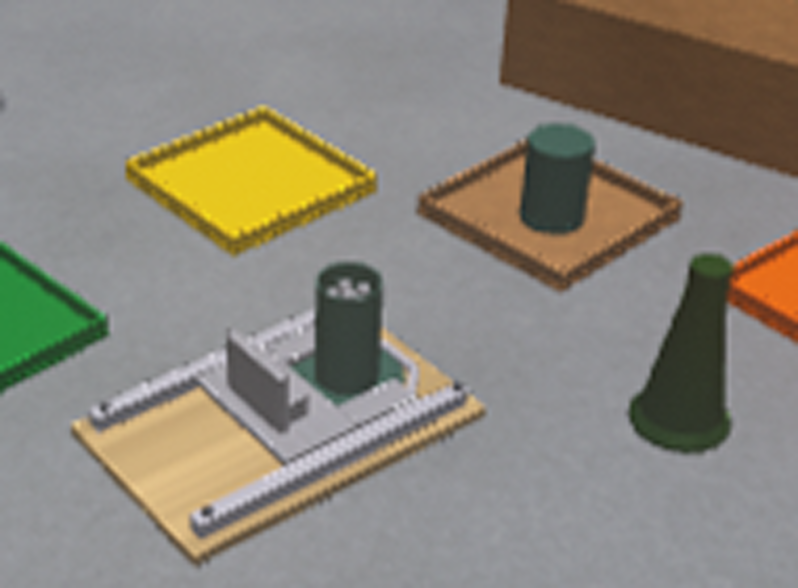

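View pics/topc9.png

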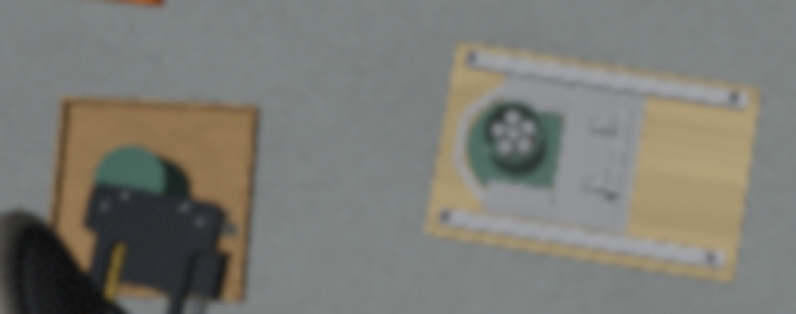

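View pics/scene9.png

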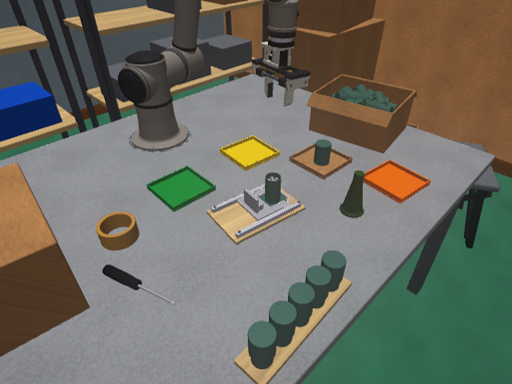

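```bash
python3 -c "
from plant import close_job
print(close_job())"
```

```text
the job is handed in; nothing more can be done
None
```

The job is done and handed in at about 15 s of the 54 s allowed.

- **Yoke:** I pushed it with the closed fingers until it hit a firm stop. The fingertip centre stopped at x = −88.6 mm in the jig's frame. Allowing about 9.5 mm for half the fingers' width (taken from the pad width, not measured), that puts the tab at −79 mm, its home position. The push peaked at about 34 N at the stop.
- **Cap:** It came straight up off the tube against 8–10 N. I set it down near the middle of the cardboard tray, where it touched with about 13 N, then opened the fingers and backed the arm away.

**Last checks:** The final pictures show the cap standing upright in the cardboard tray. The open tube, with its pins, is still seated with the yoke's prongs over its foot. The other things on the bench are where they were, and the gripper is clear of everything.

**What disagreed:**
- The camera put the tab's visible top edge at −71 to −74 mm. That is closer to the tab's front edge (−71) than its rear face (−79), so I relied on the firm stop to call it home.
- The tool leaned about 2–3° during the moves. I compensated for it, and the pictures show no effect on the cap.

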